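# Weigh the heavier parts tote on the spring scale

## Robot

A 6-joint arm with a two-finger parallel gripper is mounted at the origin on the work surface. World frame = base frame: x ahead of the robot, y to its left, z up, the work surface at z = 0. Lengths are in mm, angles in rad, forces in N, time in s.
With the tool pointing down it reaches from about 350 to 875 mm from the base axis. Payload 4.2 kg.
Tool frame: the origin (TCP) lies at the very end of the fingers, on their centre line; the grasp point (between the pads) lies 19 mm behind it; z points along the fingers, y is the direction in which the jaws open and shut (so a half turn about z gives the same grasp; the last joint's range is limited). The gripper opens to 85 mm and grips with 20 to 120 N. Pads are 22 mm wide; open, the fingers measure 114 mm over their backs; the gripper's body (76 mm by 85 mm) begins 54 mm behind the grasp point. The pads swing forward as they close: fully open they stand 13 mm farther back than shut.
Start: joints at [-0.876, 0.385, 0.008, 0, -1.194, -0.259], TCP at [263.847, -566.555, 231.312] pointing down, gripper open.
Joint ranges: [-3.14, 3.14], [-1.21, 2.06], [-1.07, 1.41], [-3.16, 2.05], [-2.99, -0.16], [-3.1, 3.1]. Speed limits (rad/s): [2.79, 2.79, 3.14, 3.14, 3.14, 3.14].

## Interface

Orientations are given as a unit quaternion [x, y, z, w].
In Python, from bench import arm, optics, job gives the robot as it stands.
- The arm moves only by the tool send_rows, never from a script. Its argument "steps" is a list that holds one entry, the list of rows, each a list of 5 numbers: the shift along the tool's x, y, z in cm, then the turn about the tool's z in rad, then the opening, from 0 (shut) to 1 (fully open). A call has 1 to 10 rows; each row shifts and turns the pose as measured when the row begins, along the tool's axes as they then stand; what a row does not reach is not made up. A row lasts 1/12 s, in which the tool goes at most 41.7 mm and 7.16 degrees, less where a joint would pass 70% of its speed; a pose out of reach is approached as far as the arm can. A call with a gripper value outside its range is refused whole. The fingers move at their own pace and stop on an object; the grip force is fixed at half the most. Time passes only in rows, so rows that do not move let the fingers close. It gives the time, the measured TCP pose, the force and the opening at its end, in the units of the state.
- arm.read_state(): the state, without advancing time (a new reading comes with each control period).
- optics.get_image(name): name is "side" or "top"; returns (picture, depth): 420x560x3 uint8, blue, green, red; 420x560 float32, mm along the optical axis (not along the pixel's ray), 0 where there is no reading.
- optics.get_calibration(name): a dict with "K" (3x3 intrinsics, pixels), "k1" (the pictures are not rectified: a ray, as slopes to the right and down, at radius r is drawn at 1 + k1 r^2 times it, then the intrinsics apply), "rvec" (rotation vector, rad) and "tvec" (3), from world to camera coordinates, as OpenCV has them. Camera axes: x right, y down, z forward; pixel columns grow to the right and rows downward; lengths in mm; the calibration is good to about 2 mm. A picture is of the moment at which its call begins. get_calibration takes no time and is no camera call.
- job.job_done(): hands the job in, once; it reports no verdict.
The state is a dict: "clock": time; "joints": joint angles; "joint_vel": joint speeds; "joint_efforts": joint torques, N m; "position": TCP position; "ee_rot": TCP orientation; "contact_force": force on the tool from outside, world axes, zero at the start; "wrist_torque": the same for the moment, N m; "gripper_width": finger opening in mm.
Only numpy, scipy, OpenCV 4.12 (cv2) and the standard library are available. Lean on these libraries where they do the work, as an engineer would, in place of code of your own. Each camera call takes 0.05 s, during which the arm holds its last target. There are 200 camera calls.

## Task

The two blue totes look alike, but one is clearly heavier: find out by feel which, and hang that one by the bar of its wire bail in both notches of the scale's forked hook, letting its weight down gently, without jerking or pushing the scale, until the pointer settles in the green band; then let go and leave it hanging still. The lighter tote must end standing upright on the bench. Keep both totes about level all the time and do not shift the bottle, can, tape roll, multimeter or screwdriver.

Things in the scene. Friction and masses are not known exactly. Their poses are not given: they have to be found in the camera images.
- tote_a: Blue open box 100 x 100 x 45 mm, walls 4, with a loose round tin (88 mm wide, 40 high) inside; the two look alike. One tin is full, one nearly empty, at random: tote with tin 0.57-0.70 kg or 0.26-0.33 kg. Over it a rigid 8 mm wire bail: posts at y = +-48 mm, bar between them along y, centre line at z = 115 mm, with a black square grip on its middle. Origin: centre of underside, z up.
- tote_b: Blue open box 100 x 100 x 45 mm, walls 4, with a loose round tin (88 mm wide, 40 high) inside; the two look alike. One tin is full, one nearly empty, at random: tote with tin 0.57-0.70 kg or 0.26-0.33 kg. Over it a rigid 8 mm wire bail: posts at y = +-48 mm, bar between them along y, centre line at z = 115 mm, with a black square grip on its middle. Origin: centre of underside, z up.
- tote_a_bar (a point): Middle of tote_a's bail bar, 115 mm above its underside, 70 mm above the box rim; axes as the tote's (bar along y). Here stands the black grip for the fingers, 22 x 22 mm in x and y, from the bar's centre line up to 42 mm above it.
- tote_b_bar (a point): Middle of tote_b's bail bar, 115 mm above its underside, 70 mm above the box rim; axes as the tote's (bar along y). Here stands the black grip for the fingers, 22 x 22 mm in x and y, from the bar's centre line up to 42 mm above it.
- scale: Spring scale fixed to the bench, turned up to 0.25 rad. Origin: on the bench below the hook's notches; the forked hook points to its own -x. Grey base 12 mm high, x = 20 to 170, y = -55 to 55 mm; 24 mm square mast at x = 115 mm with a blue spring housing, 42 mm wide, top at 290 mm; behind it (+x) a white dial plate 70 mm wide, to 240 mm high, with a green band.
- hook_seat (a point): Where the centre of a seated bail bar lies (bar along y), between the prongs; 215 mm high unloaded, sinks with the fork. Axes as the scale. Prongs: 8 mm wire at y = +-28 mm, V notch at x = 0 rising 21 mm to the orange tips at x = -35 and to x = +35 mm, then level to x = 98 mm. Come from -x, prongs between box and bar; to clear the tips the bar must be over 20 mm above this point.
- pointer (a joint): Downward travel of the sprung fork and its red pointer, m: 0 unloaded, 0.09 at the bottom stop. Spring 0.15 N per mm after 0.3 N preload, lightly damped: the light tote settles at 0.015 to 0.020, the heavy one at 0.035 to 0.044. The green band spans 0.028 to 0.058.
- flux_bottle: Bystander: small bottle, 36 mm across, 105 mm high, red cap, standing between the places of the totes and scale. Origin: centre of underside.
- spray_can: Bystander: slim yellow can, 38 mm across, 110 mm high, standing between the places of the totes and scale. Origin: centre of underside.
- tape_roll: Bystander: black tape roll lying flat, 68 mm across, 18 mm high. Origin: centre of underside.
- multimeter: Bystander: yellow multimeter lying flat, 75 x 140 x 34 mm (x, y, z). Origin: centre of underside.
- screwdriver: Bystander: screwdriver lying on the bench, 170 mm long along its own x. Origin: underside.
Mind the look-alikes: they are no part of the job. Leave any red look-alike of the tote_a alone. What is shaped like the tote_b but orange is not meant.

How it is judged:
By the outcome, as a careful person would: the job done as asked, in the order asked, and still so for the second after the job is handed in, with the robot touching nothing.
It also fails if it takes over 72 s, if anything falls off the work surface, if the arm or the gripper's body presses on something with over 40 N, if the wrist force passes 120 N, or if a joint passes its speed limit or range.

## Working session

There is one attempt and no reset: what is moved stays moved. The work goes in short steps, Python scripts to look and compute and a tool call to move; the robot and the scene stay as the last step left them, time stands still between calls to the robot, and variables do not carry over. Pictures are saved under pics/ and viewed, about 8 in all and at most 12, crops included, and the job is handed in when it is done.

Besides the shell and the picture viewer there is one more tool, called after "Request:" by a JSON object that holds its "api" and its "payload", one argument or row to a line. send_rows: Moves the arm, as the interface text tells. Its arguments: {"type":"object","properties":{"steps":{"type":"array","items":{"type":"array","items":{"type":"array","items":{"type":"number"}}}}},"required":["steps"]}

```bash
mkdir -p pics; cat > h.py <<'E'
import numpy as np, cv2
from bench import arm, optics, job
from scipy.spatial.transform import Rotation as R
def cal(n):
    c=optics.get_calibration(n);K=np.array(c["K"],float);Rm=R.from_rotvec(np.ravel(c["rvec"])).as_matrix();t=np.ravel(c["tvec"]);return K,float(c["k1"]),Rm,t
def cloud(n,d):
    K,k1,Rm,t=cal(n);v,u=np.mgrid[:d.shape[0],:d.shape[1]]
    p=ray(n,u,v)*d[...,None]
    return (p-t)@Rm
def ray(n,u,v):
    K,k1,Rm,t=cal(n)
    x=(np.asarray(u,float)-K[0,2])/K[0,0];y=(np.asarray(v,float)-K[1,2])/K[1,1];a,b=x,y
    for _ in range(10):
        s=1+k1*(a*a+b*b);a,b=x/s,y/s
    return np.stack([a,b,np.ones_like(a)],-1)
def proj(n,P):
    K,k1,Rm,t=cal(n);p=np.asarray(P,float)@Rm.T+t;a=p[...,0]/p[...,2];b=p[...,1]/p[...,2];s=1+k1*(a*a+b*b)
    return np.stack([K[0,0]*a*s+K[0,2],K[1,1]*b*s+K[1,2]],-1)
def tri(a,pa,b,pb):
    A=[];B=[]
    for n,p in((a,pa),(b,pb)):
        K,k1,Rm,t=cal(n);c=-Rm.T@t;d=Rm.T@ray(n,*p);d/=np.linalg.norm(d);M=np.eye(3)-np.outer(d,d);A.append(M);B.append(M@c)
    X=np.linalg.solve(sum(A),sum(B));res=[np.linalg.norm(M@X-bb) for M,bb in zip(A,B)];return X,res
E
python3 - <<'E'
from h import *
for n in("side","top"):
    im,d=optics.get_image(n);cv2.imwrite(f"pics/{n}0.png",im);np.savez(f"{n}0.npz",im=im,d=d)
    K,k1,Rm,t=cal(n);print(n,K.tolist(),k1,(-Rm.T@t).round(),Rm.round(2).tolist())
print(arm.read_state())
E
```

```text
side [[385.8144932600387, 0.0, 281.93537293556415], [0.0, 385.8144932600387, 214.1747612485578], [0.0, 0.0, 1.0]] -0.040524362680143575 [318. 605. 851.] [[-0.93, -0.36, -0.02], [-0.28, 0.75, -0.61], [0.23, -0.56, -0.8]]
top [[380.75835714515125, 0.0, 284.3040351351604], [0.0, 380.75835714515125, 208.91090498756614], [0.0, 0.0, 1.0]] -0.03417462587564499 [ 416.   71. 1214.] [[0.03, -1.0, -0.01], [-0.99, -0.03, -0.1], [0.1, 0.01, -1.0]]
{'clock': 0.1, 'joints': array([-8.76370361e-01,  3.85477477e-01,  6.76709026e-03, -3.97461340e-04,
       -1.19397584e+00, -2.58608198e-01]), 'joint_vel': array([-0.0007217 , -0.00094832,  0.00365771,  0.00088784,  0.00021739,
        0.00101169]), 'joint_efforts': array([-8.46505372e-04, -3.93320024e+01,  1.88928115e+01,  4.19792980e+00,
       -2.65820490e-03, -1.01260600e-06]), 'position': array([ 263.64412518, -566.11116306,  230.3396458 ]), 'ee_rot': array([-2.16116765e-01,  9.76367050e-01,  9.24408089e-04, -2.69295736e-04]), 'contact_force': array([-0.67685978, -0.12277282,  0.35876716]), 'wrist_torque': array([0.01860452, 0.00738576, 0.00802083]), 'gripper_width': 85.36837544194559}
```

View pics/top0.png

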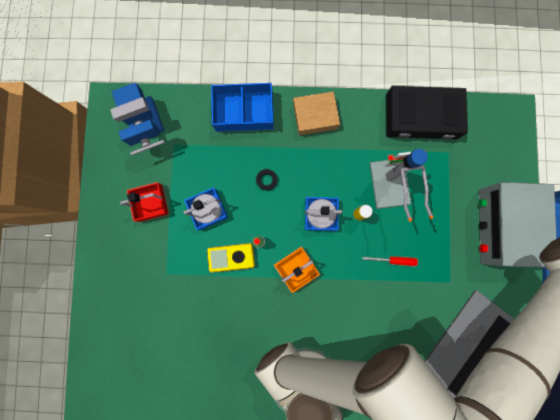

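View pics/side0.png

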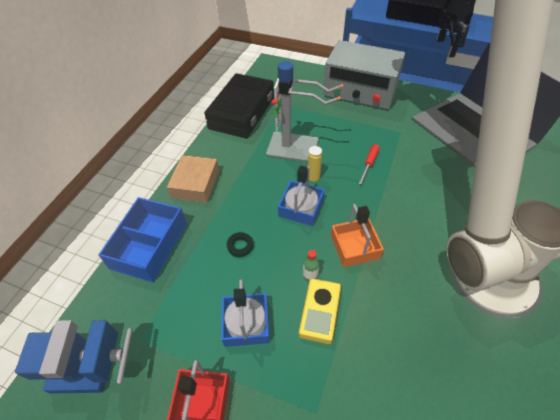

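Top view: the blue totes with tins are at (207,209) and (322,213). A red look-alike is at (147,202), an orange one at (297,270), and the blue divided bin at (243,107) is a different shape. The scale is at (415,170), with its prongs pointing down the image (-x) to tips near (407,218) and (430,215). I'll confirm in an enlarged crop and measure.

```bash
cat > m.py <<'E'
from h import *
import sys
def load(n,tag):
    f=np.load(f"{n}{tag}.npz");return f["im"],f["d"]
if __name__=="__main__":
  for n in("top","side"):
    im,d=load(n,"0");P=cloud(n,d);hsv=cv2.cvtColor(im,cv2.COLOR_BGR2HSV);H,S,V=hsv[...,0],hsv[...,1],hsv[...,2]
    ok=d>0
    g=ok&(abs(P[...,2])<30)&(H>60)&(H<90)&(S>100);print(n,"bench z",np.median(P[g][:,2]))
    blue=ok&(H>100)&(H<130)&(S>120)&(P[...,2]>35)&(P[...,2]<60)
    dark=ok&(V<60)&(P[...,2]>120)&(P[...,2]<175)
    for nm,m in(("blue",blue),("dark",dark),("orange",ok&(H<14)&(S>150)&(P[...,2]>200)&(P[...,2]<260)),("capred",ok&((H<6)|(H>174))&(S>150)&(P[...,2]>60)&(P[...,2]<130)),("yellow",ok&(H>18)&(H<32)&(S>120)&(P[...,2]>40)&(P[...,2]<130)),("top",ok&(P[...,2]>270)&(H>95)&(H<125)&(S>120))):
        k,l,st,c=cv2.connectedComponentsWithStats(m.astype(np.uint8))
        for i in range(1,k):
            if st[i,4]<6: continue
            q=P[l==i]
            if q[:,0].min()<150: continue
            r=cv2.minAreaRect(q[:,:2].astype(np.float32)) if len(q)>4 else None
            print(n,nm,c[i].round(1),st[i,4],np.median(q,0).round(),"z",np.percentile(q[:,2],[5,95]).round(),"rect",np.round(r[0],1),np.round(r[1]),round(r[2],1))
E
python3 m.py
python3 - <<'E'
from m import *
im,_=load("top","0");s,_=load("side","0")
a=cv2.resize(im[150:300,110:260],(400,400),interpolation=2);b=cv2.resize(im[140:240,290:440],(400,267),interpolation=2)
c=cv2.resize(s[50:230,250:410],(400,450)[:2],interpolation=2)[:333]
a2=cv2.resize(s[240:370,190:340],(400,333),interpolation=2)
b=cv2.copyMakeBorder(b,0,0,0,0,0)
o=np.zeros((600,800,3),np.uint8);o[:267,:400]=b;o[267:600,:400]=a[:333];o[:300,400:]=cv2.resize(s[50:190,250:410],(400,300),interpolation=2);o[300:,400:]=cv2.resize(s[150:270,240:400],(400,300),interpolation=2)
cv2.imwrite("pics/crop1.png",o)
E
```

```text
top bench z 0.9969627710207867
top blue [251.9  91.6] 128 [917. 200.  49.] z [37. 59.] rect [888.  204.5] [ 64. 131.] 53.2
top blue [222.8  93.6] 134 [912. 295.  46.] z [37. 58.] rect [877.6 298.1] [ 70. 145.] 55.5
top blue [272.   97.5] 6 [885. 129.  50.] z [41. 57.] rect [885.4 129.4] [24.  0.] 3.4
top blue [150.  115.1] 22 [818. 516.  44.] z [36. 59.] rect [823.4 517.6] [47.  8.] 1.6
top blue [243.8 125.9] 154 [790. 215.  48.] z [36. 59.] rect [790.4 217.6] [  8. 188.] 5.3
top blue [201.2 195.5] 93 [568. 340.  45.] z [36. 49.] rect [559.6 339.5] [ 40. 102.] 18.8
top blue [321.9 200.1] 89 [569. -33.  46.] z [36. 49.] rect [553.  -35.3] [38. 99.] 1.6
top blue [209.1 218.6] 109 [492. 309.  45.] z [37. 49.] rect [504.2 314.5] [ 47. 100.] 26.3
top blue [321.6 226.4] 68 [476. -42.  45.] z [41. 49.] rect [494.2 -34.8] [98. 42.] 88.4
top blue [337.  217.5] 6 [509. -82.  47.] z [44. 48.] rect [509.  -82.3] [15.  0.] 2.7
top dark [497.8 224.8] 222 [ 495. -536.  128.] z [121. 133.] rect [ 497.4 -537.2] [ 10. 197.] 90.0
top dark [133.5 197.3] 89 [542. 506. 156.] z [130. 161.] rect [543.1 511.
[... 1800 characters left out ...]
27.7 328.1] [19. 19.] 23.8
side dark [186.7 385.2] 231 [541. 515. 156.] z [130. 159.] rect [544.6 514. ] [20. 22.] 17.0
side orange [273.4 101.4] 19 [ 665. -201.  206.] z [203. 208.] rect [ 667.  -203.4] [12. 16.] 8.6
side capred [376.9  95.6] 13 [ 428. -529.   62.] z [61. 64.] rect [ 428.  -529.1] [13. 12.] 75.2
side capred [311.5 254.4] 50 [432. 162. 104.] z [ 99. 107.] rect [431.9 160.7] [17. 16.] 62.3
side yellow [314.3 163.2] 191 [ 523. -140.   76.] z [ 44. 101.] rect [ 524.  -144.7] [35. 17.] 19.7
side top [446.7  31. ] 6 [ 272. -608.  276.] z [271. 301.] rect [ 272.9 -581.2] [57.  3.] 88.8
side top [285.   68.3] 185 [ 647. -241.  289.] z [271. 291.] rect [ 649.9 -249.6] [39. 39.] 78.0
```

View pics/crop1.png

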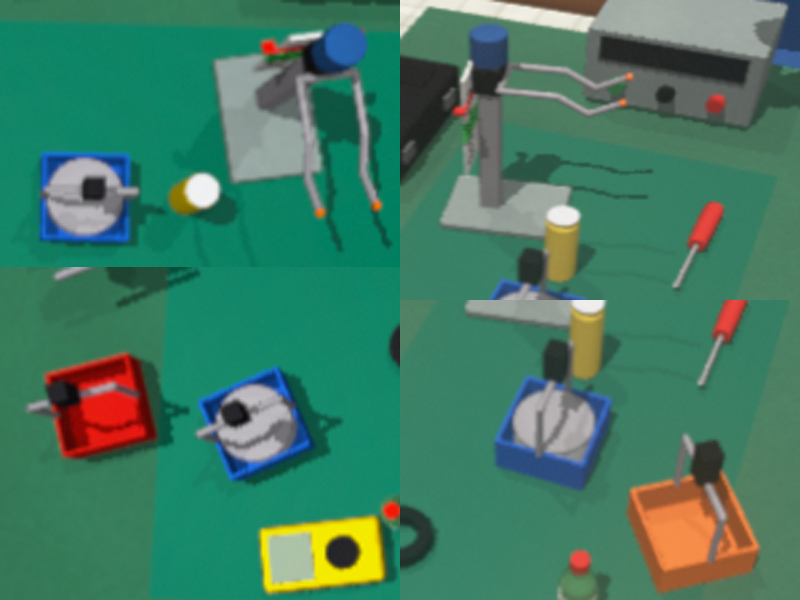

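The crop confirms it: both blue boxes hold grey tins, at side (300,190) and (243,315). The red and orange ones are empty and not meant. Next, triangulate the hook tips, grips and housing.

```bash
python3 - <<'E'
from m import *
# refine orange tips
def pk(n,u,v):
    im,_=load(n,"0");h=cv2.cvtColor(im,cv2.COLOR_BGR2HSV);m=((h[...,0]<16)&(h[...,1]>120)&(h[...,2]>110));w=np.zeros_like(m);w[int(v)-5:int(v)+6,int(u)-5:int(u)+6]=1;y,x=np.nonzero(m&w);return (x.mean(),y.mean()) if len(x) else (u,v)
T=[]
for a,b in(((410,219.5),(339.2,97.6)),((431.4,217.2),(342,85.5))):
    pa,pb=pk("top",*a),pk("side",*b);X,r=tri("top",pa,"side",pb);T.append(X);print("tip",pa,pb,X.round(1),np.round(r,1))
c=(T[0]+T[1])/2;dy=(T[0]-T[1])[:2];print("tip gap",np.linalg.norm(dy));ya=np.arctan2(-dy[0],dy[1])
mast=np.array([648.5,-250]);ax=mast-c[:2];print("tip->mast",np.linalg.norm(ax),"yaw(tips)",ya,"yaw(mast)",np.arctan2(ax[1],ax[0]))
for yaw in(ya,np.arctan2(ax[1],ax[0])):
    print("seat xy",c[:2]+35*np.array([np.cos(yaw),np.sin(yaw)]),mast-115*np.array([np.cos(yaw),np.sin(yaw)]))
# grey prong/base points from depth
for n in("top","side"):
    im,d=load(n,"0");P=cloud(n,d);q=P[(d>0)&(P[...,2]>6)&(P[...,2]<22)&(P[...,0]>480)&(P[...,0]<720)&(P[...,1]>-330)&(P[...,1]<-165)]
    r=cv2.minAreaRect(q[:,:2].astype(np.float32));print(n,"base",len(q),r)
    q=P[(d>0)&(P[...,2]>200)&(P[...,2]<250)&(P[...,0]>480)&(P[...,0]<620)&(P[...,1]>-330)&(P[...,1]<-165)]
    print(n,"prongs",len(q)); print(q[np.argsort(q[:,0])][::6].round().astype(int).tolist())
# grip tops by depth
    for c0 in((521,-33),(527,325)):
        q=P[(d>0)&(P[...,2]>152)&(P[...,2]<166)&(np.hypot(P[...,0]-c0[0],P[...,1]-c0[1])<25)];print(n,"grip",len(q),q.mean(0).round(1),cv2.minAreaRect(q[:,:2].astype(np.float32)))
E
```

```text
tip (np.float64(409.2857142857143), np.float64(219.0)) (np.float64(338.8), np.float64(97.5)) [ 496.2 -245.9  229.8] [0.7 0.7]
tip (np.float64(430.7142857142857), np.float64(216.71428571428572)) (np.float64(341.25), np.float64(85.25)) [ 504.4 -302.   229.4] [1.4 1.4]
tip gap 56.703790167140575
tip->mast 150.11036991738916 yaw(tips) 0.14516921247136083 yaw(mast) 0.16051250846342932
seat xy [ 534.95107403 -268.92816673] [ 534.70963419 -266.6358844 ]
seat xy [ 534.86931613 -268.3974168 ] [ 534.97826729 -268.37977702]
top base 1167 ((592.4329833984375, -246.48431396484375), (223.67538452148438, 160.5775909423828), 0.1776939034461975)
top prongs 306
[[493, -246, 228], [498, -244, 233], [501, -249, 227], [504, -242, 224], [506, -247, 226], [509, -244, 224], [510, -302, 225], [513, -300, 225], [516, -297, 224], [518, -300, 225], [520, -245, 216], [523, -240, 214], [526, -241, 212], [529, -240, 212], [531, -238, 212], [533, -298, 209], [536, -296, 207], [538, -300, 210], [541, -299, 213], [543, -293, 214], [546, -296, 214], [548, -295, 218], [551, -297, 218], [553, -294, 220], [556, -291, 221
[... 1361 characters left out ...]
0, -292, 217], [563, -238, 227], [564, -234, 229], [567, -235, 225], [570, -233, 225], [571, -291, 222], [574, -291, 225], [577, -290, 231], [579, -289, 228], [582, -289, 230], [585, -287, 231], [588, -288, 226], [591, -288, 229], [593, -234, 228], [595, -234, 231], [598, -290, 232], [600, -289, 232], [602, -230, 226], [605, -287, 233], [608, -287, 229], [611, -286, 232], [613, -229, 230], [616, -228, 224], [619, -228, 233]]
side grip 68 [523.5 -31.9 156.2] ((523.9653930664062, -33.63884353637695), (22.939117431640625, 21.260129928588867), 89.08950805664062)
side grip 112 [528.4 327.8 156.8] ((528.8278198242188, 326.88751220703125), (20.03710174560547, 21.13490104675293), 25.358863830566406)
```

```bash
cat > p.py <<'E'
from h import *
import sys
# p.py x y z yawdeg(of tool y, world) n  -> rows
def st():
    s=arm.read_state();M=R.from_quat(s["ee_rot"]).as_matrix();return s,M
def plan(x,y,z,yaw,n):
    s,M=st();d=np.array([x,y,z])-s["position"];a0=np.degrees(np.arctan2(M[1,1],M[0,1]));dw=(yaw-a0+180)%360-180
    rows=[];Mi=M
    for i in range(n):
        t=Mi.T@(d/n)/10;rows.append([*t.round(2).tolist(),round(float(-np.radians(dw/n)),3)])
        Mi=R.from_euler("z",dw/n,degrees=True).as_matrix()@Mi
    print("t",round(s["clock"],2),"pos",s["position"].round(1),"yaw",round(a0,1),"tilt",np.degrees(np.arccos(-M[2,2])).round(2),"F",s["contact_force"].round(2),"w",round(s["gripper_width"],1),"d",d.round(1),"dyaw",round(dw,1));print(rows)
if __name__=="__main__":
    a=list(map(float,sys.argv[1:]));plan(*a[:4],int(a[4]))
E
python3 p.py 330 -400 330 140 8
```

```text
t 0.1 pos [ 263.6 -566.1  230.3] yaw 115.0 tilt 0.11 F [-0.68 -0.12  0.36] w 85.4 d [ 66.4 166.1  99.7] dyaw 25.0
[[-1.63, 1.53, -1.24, -0.055], [-1.71, 1.44, -1.24, -0.055], [-1.79, 1.35, -1.24, -0.055], [-1.86, 1.25, -1.24, -0.055], [-1.92, 1.15, -1.24, -0.055], [-1.98, 1.04, -1.24, -0.055], [-2.03, 0.93, -1.24, -0.055], [-2.08, 0.82, -1.24, -0.055]]
```

Request:
{"api": "send_rows", "payload": {
  "steps": [
    [[-1.6, 1.5, -1.2, -0.055, 1], [-1.7, 1.4, -1.2, -0.055, 1], [-1.8, 1.3, -1.2, -0.055, 1], [-1.9, 1.2, -1.2, -0.055, 1], [-1.9, 1.1, -1.2, -0.055, 1], [-2, 1, -1.2, -0.055, 1], [-2, 0.9, -1.2, -0.055, 1], [-2.1, 0.8, -1.2, -0.055, 1]]
  ]
}}

```text
clock: 0.77
position: [329.3, -395.9, 320.7]
ee_rot: [-0.429, 0.903, 0.011, -0.002]
contact_force: [0.2, 0.1, -0.5]
gripper_width: 85.4
```

```bash
python3 p.py 522.5 -34.5 260 180 12
```

```text
t 0.77 pos [ 329.3 -395.9  320.7] yaw 140.8 tilt 1.29 F [ 0.17  0.08 -0.45] w 85.4 d [193.2 361.4 -60.7] dyaw 39.2
[[-3.35, 0.64, 0.54, -0.057], [-3.38, 0.45, 0.53, -0.057], [-3.4, 0.26, 0.53, -0.057], [-3.41, 0.06, 0.52, -0.057], [-3.41, -0.13, 0.52, -0.057], [-3.4, -0.33, 0.52, -0.057], [-3.37, -0.52, 0.51, -0.057], [-3.34, -0.71, 0.51, -0.057], [-3.3, -0.9, 0.5, -0.057], [-3.24, -1.09, 0.5, -0.057], [-3.17, -1.27, 0.49, -0.057], [-3.1, -1.45, 0.49, -0.057]]
```

Request:
{"api": "send_rows", "payload": {
  "steps": [
    [[-3.3, 0.6, 0.5, -0.057, 1], [-3.4, 0.4, 0.5, -0.057, 1], [-3.4, 0.3, 0.5, -0.057, 1], [-3.4, 0.1, 0.5, -0.057, 1], [-3.4, -0.1, 0.5, -0.057, 1], [-3.4, -0.3, 0.5, -0.057, 1], [-3.4, -0.5, 0.5, -0.057, 1], [-3.3, -0.7, 0.5, -0.057, 1], [-3.3, -0.9, 0.5, -0.057, 1], [-3.2, -1.1, 0.5, -0.057, 1]]
  ]
}}

```text
clock: 1.6
position: [489.1, -80.0, 274.4]
ee_rot: [-0.675, 0.738, 0.009, 0.002]
contact_force: [0.1, -0.2, 0.3]
gripper_width: 85.8
```

```bash
python3 p.py 522.5 -34.5 200 180 5
```

```text
t 1.6 pos [489.1 -80.  274.4] yaw 174.9 tilt 1.0 F [ 0.11 -0.21  0.27] w 85.8 d [ 33.4  45.5 -74.4] dyaw 5.1
[[-0.95, -0.6, 1.5, -0.018], [-0.93, -0.62, 1.49, -0.018], [-0.92, -0.63, 1.49, -0.018], [-0.91, -0.65, 1.49, -0.018], [-0.9, -0.67, 1.49, -0.018]]
```

Request:
{"api": "send_rows", "payload": {
  "steps": [
    [[-0.9, -0.6, 1.5, -0.018, 1], [-0.9, -0.6, 1.5, -0.018, 1], [-0.9, -0.6, 1.5, -0.018, 1], [-0.9, -0.6, 1.5, -0.018, 1], [-0.9, -0.7, 1.5, -0.018, 1], [0, 0, 0, 0, 1], [0, 0, 0, 0, 1]]
  ]
}}

```text
clock: 2.18
position: [523.5, -25.9, 193.2]
ee_rot: [0.714, -0.701, -0.01, -0.0]
contact_force: [-0.3, -0.9, 1.2]
gripper_width: 85.5
```

```bash
python3 p.py 522.5 -34.5 125 180 4; python3 - <<'E'
from h import *
for n in("side","top"):
    im,d=optics.get_image(n);P=cloud(n,d);q=P[(d>0)&(P[...,2]>151)&(P[...,2]<164)&(np.hypot(P[...,0]-522,P[...,1]+34)<18)];print(n,len(q),q.mean(0) if len(q) else 0)
    cv2.imwrite(f"pics/{n}1.png",cv2.resize(im[150:250,240:390] if n=="side" else im[160:260,260:410],(600,400)))
E
```

```text
t 2.18 pos [523.5 -25.9 193.2] yaw -178.9 tilt 1.18 F [-0.31 -0.95  1.19] w 85.5 d [ -1.   -8.6 -68.2] dyaw -1.1
[[0.24, 0.0, 1.7, 0.005], [0.24, 0.0, 1.7, 0.005], [0.24, 0.0, 1.7, 0.005], [0.24, 0.0, 1.7, 0.005]]
side 68 [523.77454462 -31.78351289 156.08919267]
top 0 0
```

View pics/side1.png

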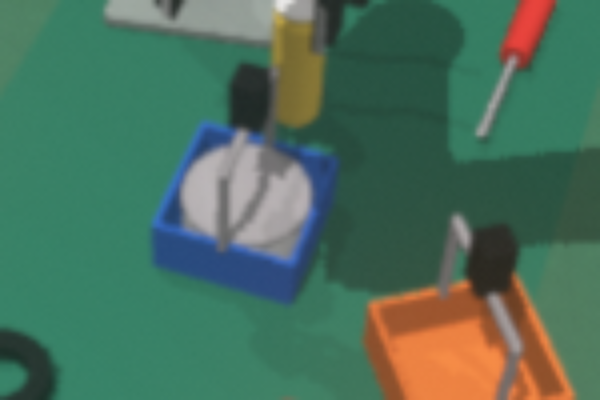

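Request:
{"api": "send_rows", "payload": {
  "steps": [
    [[0.3, 0, 0.4, 0, 1], [0.3, 0, 0.8, 0, 1], [0.2, 0, 1.2, 0, 1], [0, 0, 1.4, 0, 1], [0, 0, 1.3, 0, 1], [0, 0, 0.9, 0, 1], [0, 0, 0.5, 0, 1], [0, 0, 0.1, 0, 1], [0, 0, 0, 0, 1]]
  ]
}}

```text
clock: 3.03
position: [523.9, -38.2, 128.6]
ee_rot: [0.711, -0.703, -0.007, -0.005]
contact_force: [0.5, 0.2, 0.6]
gripper_width: 85.5
```

```bash
python3 p.py 522.5 -34.5 125 180 1
```

```text
t 3.03 pos [523.9 -38.2 128.6] yaw -179.4 tilt 0.99 F [0.5  0.18 0.58] w 85.5 d [-1.4  3.7 -3.6] dyaw -0.6
[[-0.36, 0.14, 0.37, 0.011]]
```

Request:
{"api": "send_rows", "payload": {
  "steps": [
    [[-0.3, 0.1, 0.3, 0.01, 1], [0, 0, 0, 0, 0.5], [0, 0, 0, 0, 0.3], [0, 0, 0, 0, 0.15], [0, 0, 0, 0, 0], [0, 0, 0, 0, 0], [0, 0, 0, 0, 0], [0, 0, 0, 0, 0]]
  ]
}}

```text
clock: 3.7
position: [523.9, -34.5, 127.9]
ee_rot: [0.707, -0.707, -0.005, -0.007]
contact_force: [-0.8, -0.2, -1.4]
gripper_width: 21.1
```

```bash
python3 p.py 522.5 -34.5 125 180 1
```

```text
t 3.7 pos [523.9 -34.5 127.9] yaw -180.0 tilt 1.03 F [-0.76 -0.24 -1.42] w 21.1 d [-1.4  0.  -2.9] dyaw -0.0
[[0.0, 0.14, 0.29, 0.001]]
```

Gripped (21 mm opening for a 22 mm grip). Lift gently and feel.

Request:
{"api": "send_rows", "payload": {
  "steps": [
    [[0, 0, -0.2, 0, 0], [0, 0, -0.5, 0, 0], [0, 0, -0.8, 0, 0], [0, 0, -0.8, 0, 0], [0, 0, -0.5, 0, 0], [0, 0, -0.2, 0, 0], [0, 0, 0, 0, 0], [0, 0, 0, 0, 0], [0, 0, 0, 0, 0]]
  ]
}}

```text
clock: 4.45
position: [520.0, -35.1, 156.8]
ee_rot: [-0.706, 0.708, 0.009, 0.004]
contact_force: [0.4, -0.2, -6.3]
gripper_width: 20.9
```

Request:
{"api": "send_rows", "payload": {
  "steps": [
    [[0, 0, 0, 0, 0]]
  ]
}}

```text
clock: 4.53
position: [519.9, -35.1, 156.6]
ee_rot: [-0.706, 0.708, 0.009, 0.004]
contact_force: [-0.0, 0.1, -6.2]
gripper_width: 21.1
```

Request:
{"api": "send_rows", "payload": {
  "steps": [
    [[0, 0, 0, 0, 0]]
  ]
}}

```text
clock: 4.62
position: [519.7, -35.1, 156.4]
ee_rot: [-0.706, 0.708, 0.01, 0.004]
contact_force: [0.1, 0.4, -5.9]
gripper_width: 20.9
```

```bash
python3 p.py 522.5 -34.5 125 180 1
```

```text
t 4.62 pos [519.7 -35.1 156.4] yaw 179.9 tilt 1.18 F [ 0.11  0.43 -5.9 ] w 20.9 d [  2.8   0.6 -31.4] dyaw 0.1
[[-0.0, -0.31, 3.13, -0.002]]
```

About 6.1 N, or 0.62 kg, so this is the heavy tote (the light one would read 2.6–3.2 N). Lift it above can height.

Request:
{"api": "send_rows", "payload": {
  "steps": [
    [[0, 0, -0.5, 0, 0], [0, 0, -1.0, 0, 0], [0, -0.1, -1.5, 0, 0], [0, -0.1, -1.8, 0, 0], [0, -0.1, -1.8, 0, 0], [0, 0, -1.8, 0, 0], [0, 0, -1.6, 0, 0], [0, 0, -1.3, 0, 0], [0, 0, -0.8, 0, 0], [0, 0, -0.4, 0, 0]]
  ]
}}

```text
clock: 5.45
position: [522.2, -38.2, 290.9]
ee_rot: [-0.706, 0.708, 0.01, 0.002]
contact_force: [0.0, -0.5, -6.4]
gripper_width: 20.9
```

```bash
python3 p.py 426 -285 285 188.6 14
```

```text
t 5.45 pos [522.2 -38.2 290.9] yaw 179.8 tilt 1.23 F [ 0.04 -0.49 -6.36] w 20.9 d [ -96.2 -246.8   -5.9] dyaw 8.8
[[1.77, 0.68, 0.02, -0.011], [1.76, 0.7, 0.02, -0.011], [1.75, 0.72, 0.02, -0.011], [1.74, 0.74, 0.02, -0.011], [1.73, 0.76, 0.02, -0.011], [1.73, 0.78, 0.02, -0.011], [1.72, 0.8, 0.02, -0.011], [1.71, 0.81, 0.02, -0.011], [1.7, 0.83, 0.02, -0.011], [1.69, 0.85, 0.02, -0.011], [1.68, 0.87, 0.02, -0.011], [1.67, 0.89, 0.02, -0.011], [1.66, 0.91, 0.02, -0.011], [1.65, 0.92, 0.02, -0.011]]
```

Request:
{"api": "send_rows", "payload": {
  "steps": [
    [[0.5, 0.6, 0, -0.01, 0], [0.9, 1.0, 0, -0.01, 0], [1.2, 1.3, 0, -0.01, 0], [1.4, 1.4, 0, -0.01, 0], [1.6, 1.4, 0, -0.01, 0], [1.8, 1.2, 0, -0.01, 0], [2.0, 1.0, 0, -0.01, 0], [2.0, 0.8, 0, -0.01, 0], [1.8, 0.6, 0, -0.01, 0], [1.5, 0.4, 0, -0.01, 0]]
  ]
}}

```text
clock: 6.28
position: [415.2, -195.6, 281.8]
ee_rot: [0.745, -0.667, -0.018, 0.002]
contact_force: [-0.7, 0.3, -5.5]
gripper_width: 21.3
```

```bash
python3 p.py 426 -285 268 188.6 8
```

```text
t 6.28 pos [ 415.2 -195.6  281.8] yaw -173.6 tilt 2.13 F [-0.72  0.25 -5.53] w 21.3 d [ 10.8 -89.4 -13.8] dyaw 2.2
[[1.13, -0.02, 0.14, -0.005], [1.13, -0.01, 0.14, -0.005], [1.13, -0.0, 0.14, -0.005], [1.13, 0.0, 0.14, -0.005], [1.13, 0.01, 0.14, -0.005], [1.13, 0.01, 0.14, -0.005], [1.13, 0.02, 0.14, -0.005], [1.13, 0.02, 0.14, -0.005]]
```

Request:
{"api": "send_rows", "payload": {
  "steps": [
    [[1.3, 0, 0.1, 0, 0], [1.2, 0, 0.1, 0, 0], [1.2, 0, 0.1, -0.01, 0], [1.2, 0, 0.1, -0.01, 0], [1.1, 0, 0.1, -0.01, 0], [0.9, 0, 0.1, -0.005, 0], [0.6, 0, 0.1, 0, 0], [0.3, 0, 0, 0, 0], [0, 0, 0, 0, 0], [0, 0, 0, 0, 0]]
  ]
}}

```text
clock: 7.12
position: [406.1, -279.9, 263.0]
ee_rot: [0.755, -0.655, -0.03, 0.006]
contact_force: [0.3, -0.5, -5.6]
gripper_width: 21.5
```

```bash
python3 p.py 426 -285 268 188.6 8; python3 - <<'E'
from h import *
s=arm.read_state();M=R.from_quat(s["ee_rot"]).as_matrix();print(M.round(3),s["joints"].round(3))
for n in("side","top"):
    im,d=optics.get_image(n);np.savez(f"{n}2.npz",im=im,d=d)
    cv2.imwrite(f"pics/{n}2.png",cv2.resize(im[40:200,240:440] if n=="side" else im[140:300,330:530],(750,600),interpolation=2))
E
```

```text
t 7.12 pos [ 406.1 -279.9  263. ] yaw -171.9 tilt 3.5 F [ 0.27 -0.47 -5.59] w 21.5 d [19.9 -5.1  5. ] dyaw 0.5
[[0.1, -0.23, -0.08, -0.001], [0.1, -0.23, -0.08, -0.001], [0.1, -0.23, -0.08, -0.001], [0.1, -0.23, -0.08, -0.001], [0.1, -0.23, -0.08, -0.001], [0.1, -0.23, -0.08, -0.001], [0.1, -0.23, -0.08, -0.001], [0.1, -0.23, -0.08, -0.001]]
[[ 0.14  -0.989 -0.053]
 [-0.989 -0.141  0.031]
 [-0.038  0.048 -0.998]] [-0.283  0.168 -0.209 -0.015 -1.253  0.429]
```

View pics/side2.png

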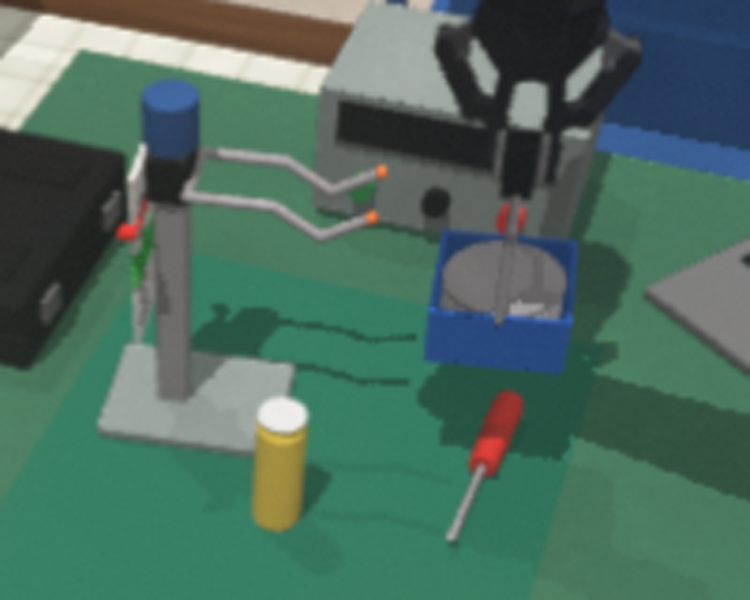

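Side view: the tote hangs level enough at (500,290) in the crop, with its bar above the prong tips at (380,172) and (372,217). The can and screwdriver are untouched. Move in to just short of the tips.

```bash
python3 p.py 475.7 -277.6 266 188.7 7
```

```text
t 7.22 pos [ 406.4 -279.7  263.2] yaw -171.8 tilt 3.46 F [ 0.02 -0.38 -6.73] w 21.2 d [69.3  2.1  2.8] dyaw 0.5
[[0.11, -0.98, -0.09, -0.001], [0.11, -0.98, -0.09, -0.001], [0.11, -0.98, -0.09, -0.001], [0.11, -0.98, -0.09, -0.001], [0.11, -0.98, -0.09, -0.001], [0.11, -0.98, -0.09, -0.001], [0.11, -0.98, -0.09, -0.001]]
```

Request:
{"api": "send_rows", "payload": {
  "steps": [
    [[0.3, -0.3, -0.1, 0, 0], [0.3, -0.7, -0.1, 0, 0], [0.2, -1.1, -0.1, 0, 0], [0.1, -1.2, -0.1, 0, 0], [0.1, -1.2, -0.1, 0, 0], [0, -1.1, -0.1, 0, 0], [0, -0.7, 0, 0, 0], [0, -0.4, 0, 0, 0]]
  ]
}}

```text
clock: 7.88
position: [483.6, -278.9, 266.8]
ee_rot: [0.756, -0.654, -0.028, 0.005]
contact_force: [-0.2, -0.4, -5.5]
gripper_width: 21.2
```

```bash
cat > q.py <<'E'
from h import *
s=arm.read_state();M=R.from_quat(s["ee_rot"]).as_matrix();b=s["position"]+13*M[:,2]
yaw=.153;C=np.array([[np.cos(yaw),np.sin(yaw),0],[-np.sin(yaw),np.cos(yaw),0],[0,0,1]])
r=C@(b-np.array([535,-268.5,215]));print("t",round(s["clock"],2),"bar rel seat",r.round(1),"tool z in scale",(C@M[:,2]).round(3),"bar axis",(C@M[:,0]).round(3),"F",s["contact_force"].round(2),"tq",s["wrist_torque"].round(2),"w",s["gripper_width"].round(1))
E
python3 q.py
```

```text
Traceback (most recent call last):
  File "q.py", line 4, in <module>
    r=C@(b-np.array([535,-268.5,215]));print("t",round(s["clock"],2),"bar rel seat",r.round(1),"tool z in scale",(C@M[:,2]).round(3),"bar axis",(C@M[:,0]).round(3),"F",s["contact_force"].round(2),"tq",s["wrist_torque"].round(2),"w",s["gripper_width"].round(1))
                                                                                                                                                                                                                                        ^^^^^^^^^^^^^^^^^^^^^^^^
AttributeError: 'float' object has no attribute 'round'
```

```bash
sed -i 's/s\["gripper_width"\].round(1)/round(s["gripper_width"],1)/' q.py; python3 q.py; python3 - <<'E'
from h import *
a,_=optics.get_image("side");b,_=optics.get_image("top")
o=np.hstack([cv2.resize(a[50:170,260:400],(400,343),interpolation=2),cv2.resize(b[140:260,360:500],(400,343),interpolation=2)])
cv2.imwrite("pics/c3.png",o)
E
```

```text
t 7.88 bar rel seat [-52.9  -2.   38.8] tool z in scale [-0.043  0.036 -0.998] bar axis [-0.009 -0.999 -0.036] F [-0.17 -0.4  -5.5 ] tq [-0.15 -0.15 -0.02] w 21.2
```

View pics/c3.png

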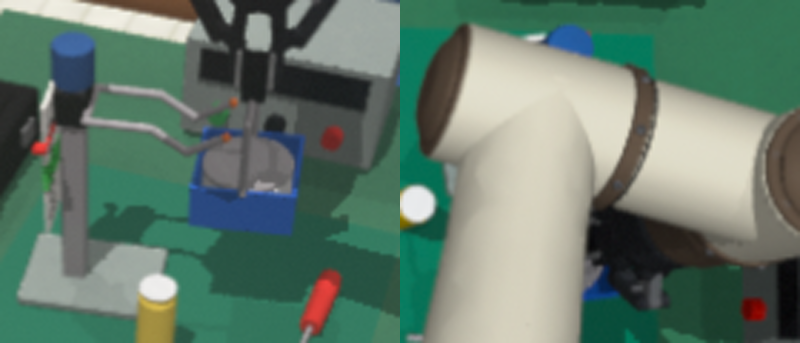

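Side view: the tote's near post is at (245,150) and the tips at (225,137) and (235,103) are just ahead of the bar. The top camera is blocked by the forearm. I'll check the post numerically against the prongs in the depth data.

```bash
python3 - <<'E'
from h import *
yaw=.153;C=np.array([[np.cos(yaw),np.sin(yaw),0],[-np.sin(yaw),np.cos(yaw),0],[0,0,1]])
im,d=optics.get_image("side");P=(cloud("side",d)-[535,-268.5,215])@C.T
hsv=cv2.cvtColor(im,cv2.COLOR_BGR2HSV)
for z0,z1 in((-25,-10),(-10,5),(5,20),(20,45)):
    m=(d>0)&(P[...,2]>z0)&(P[...,2]<z1)&(P[...,0]>-80)&(P[...,0]<-37)&(abs(P[...,1])<65)&(hsv[...,1]<90)
    q=P[m];print(z0,len(q),np.median(q,0).round(1) if len(q) else"")
    print(q[q[:,1]>20][::4].round().astype(int).tolist())
m=(d>0)&(hsv[...,0]<16)&(hsv[...,1]>120)&(P[...,2]>-10)&(P[...,2]<40)&(abs(P[...,0]+35)<20)
print(P[m].round().astype(int).tolist())
E
```

```text
-25 21 [-57.1  46.9 -16.7]
[[-58, 47, -11], [-56, 50, -16], [-59, 48, -20]]
-10 22 [-55.6  48.9  -3.3]
[[-51, 46, 3], [-52, 46, -3], [-55, 50, -3], [-58, 49, -6]]
5 15 [-53.9  49.   14.5]
[[-52, 47, 16], [-53, 48, 15], [-53, 51, 14], [-56, 49, 10]]
20 62 [-53.7  37.8  42. ]
[[-49, 21, 41], [-53, 28, 43], [-51, 37, 43], [-52, 43, 45], [-52, 45, 43], [-52, 45, 40], [-55, 49, 40], [-51, 50, 34], [-54, 50, 31], [-57, 49, 28], [-55, 51, 23]]
[[-33, -29, 15], [-36, -30, 14], [-34, -24, 15], [-36, -26, 14], [-32, 25, 14], [-35, 29, 17], [-32, 32, 16], [-35, 30, 15]]
```

Request:
{"api": "send_rows", "payload": {
  "steps": [
    [[-0.1, -0.3, 0, 0, 0], [-0.1, -0.6, 0, 0, 0], [0, -0.9, 0, 0, 0], [0, -1.0, 0, 0, 0], [0, -0.9, 0, 0, 0], [0, -0.5, 0, 0, 0], [0, -0.2, 0, 0, 0], [0, 0, 0, 0, 0]]
  ]
}}

```text
clock: 8.7
position: [528.6, -269.8, 264.7]
ee_rot: [0.756, -0.654, -0.029, 0.005]
contact_force: [0.3, -0.7, -6.3]
gripper_width: 21.3
```

```bash
python3 q.py
```

```text
t 8.7 bar rel seat [-7.1  0.2 36.7] tool z in scale [-0.045  0.037 -0.998] bar axis [-0.01  -0.999 -0.036] F [ 0.25 -0.75 -6.31] tq [-0.13 -0.18  0.01] w 21.3
```

Request:
{"api": "send_rows", "payload": {
  "steps": [
    [[0, -0.3, 0.1, 0, 0], [0, -0.3, 0.2, 0, 0], [0.1, -0.2, 0.3, 0, 0], [0, 0, 0.4, 0, 0], [0, 0, 0.4, 0, 0], [0, 0, 0.4, 0, 0], [0, 0, 0.3, 0, 0], [0, 0, 0.2, 0, 0], [0, 0, 0.1, 0, 0], [0, 0, 0, 0, 0]]
  ]
}}

```text
clock: 9.53
position: [534.4, -268.8, 236.6]
ee_rot: [0.755, -0.655, -0.03, 0.006]
contact_force: [-0.1, -0.2, -5.6]
gripper_width: 20.8
```

```bash
python3 q.py
```

```text
t 9.53 bar rel seat [-1.3  0.3  8.7] tool z in scale [-0.048  0.039 -0.998] bar axis [-0.011 -0.999 -0.038] F [-0.06 -0.21 -5.64] tq [-0.06 -0.23 -0.01] w 20.8
```

Request:
{"api": "send_rows", "payload": {
  "steps": [
    [[0, -0.1, 0.1, 0, 0], [0, 0, 0.1, 0, 0], [0, 0, 0.1, 0, 0], [0, 0, 0.1, 0, 0], [0, 0, 0.1, 0, 0], [0, 0, 0.1, 0, 0], [0, 0, 0.1, 0, 0], [0, 0, 0.1, 0, 0]]
  ]
}}

```text
clock: 10.2
position: [535.6, -268.7, 229.1]
ee_rot: [0.755, -0.655, -0.029, 0.006]
contact_force: [0.5, -0.4, -6.2]
gripper_width: 21.3
```

```bash
python3 q.py; python3 - <<'E'
from h import *
a,_=optics.get_image("side")
cv2.imwrite("pics/c4.png",cv2.resize(a[50:170,250:390],(700,600),interpolation=2))
E
```

```text
t 10.2 bar rel seat [-0.1  0.2  1.1] tool z in scale [-0.046  0.037 -0.998] bar axis [-0.011 -0.999 -0.037] F [ 0.51 -0.38 -6.16] tq [-0.1  -0.21 -0.03] w 21.3
```

View pics/c4.png

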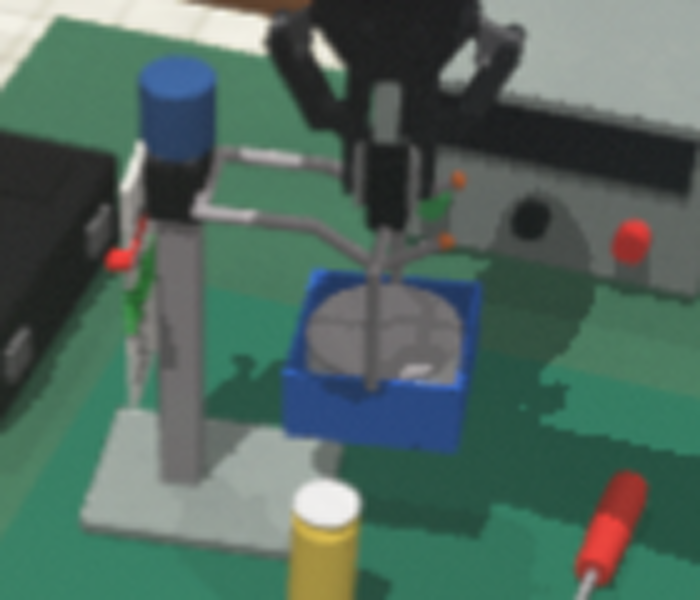

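The bar is right above both notches, with the near V at (375,265) in the crop. Lower slowly.

Request:
{"api": "send_rows", "payload": {
  "steps": [
    [[0, -0.01, 0.1, 0, 0], [0, 0, 0.12, 0, 0], [0.01, -0.01, 0.15, 0, 0], [0, -0.01, 0.15, 0, 0], [0.01, 0, 0.15, 0, 0], [0, -0.01, 0.15, 0, 0], [0.01, -0.01, 0.15, 0, 0], [0, 0, 0.15, 0, 0], [0.01, -0.01, 0.15, 0, 0], [0, 0, 0.15, 0, 0]]
  ]
}}

```text
clock: 11.08
position: [536.8, -269.1, 215.5]
ee_rot: [0.756, -0.654, -0.027, 0.005]
contact_force: [-0.0, 1.1, -4.2]
gripper_width: 21.0
```

```bash
python3 q.py
```

```text
t 11.08 bar rel seat [  1.2  -0.4 -12.4] tool z in scale [-0.042  0.034 -0.999] bar axis [-0.01  -0.999 -0.034] F [-0.03  1.15 -4.17] tq [-0.04 -0.13 -0.02] w 21.0
```

Request:
{"api": "send_rows", "payload": {
  "steps": [
    [[0, 0.02, 0.15, 0, 0], [0, 0, 0.15, 0, 0], [0, 0, 0.15, 0, 0], [0, 0, 0.15, 0, 0], [0, 0, 0.15, 0, 0], [0, 0, 0.15, 0, 0], [0, 0, 0.15, 0, 0], [0, 0, 0.13, 0, 0], [0, 0, 0.1, 0, 0], [0, 0, 0.05, 0, 0]]
  ]
}}

```text
clock: 11.92
position: [536.8, -269.1, 202.9]
ee_rot: [0.756, -0.654, -0.025, 0.005]
contact_force: [-0.4, 0.8, -1.8]
gripper_width: 21.3
```

```bash
python3 q.py
```

```text
t 11.92 bar rel seat [  1.2  -0.4 -25. ] tool z in scale [-0.04   0.032 -0.999] bar axis [-0.009 -0.999 -0.032] F [-0.37  0.79 -1.79] tq [ 0.07 -0.13 -0.  ] w 21.3
```

Request:
{"api": "send_rows", "payload": {
  "steps": [
    [[0, 0, 0.1, 0, 0], [0, 0, 0.15, 0, 0], [0, 0, 0.15, 0, 0], [0, 0, 0.15, 0, 0], [0, 0, 0.15, 0, 0], [0, 0, 0.15, 0, 0], [0, 0, 0.1, 0, 0], [0, 0, 0.05, 0, 0]]
  ]
}}

```text
clock: 12.58
position: [536.8, -269.1, 193.4]
ee_rot: [0.756, -0.654, -0.024, 0.005]
contact_force: [-1.2, 1.0, -0.4]
gripper_width: 21.2
```

```bash
python3 q.py
```

```text
t 12.58 bar rel seat [  1.2  -0.4 -34.5] tool z in scale [-0.038  0.03  -0.999] bar axis [-0.008 -1.    -0.03 ] F [-1.19  1.   -0.4 ] tq [ 0.19 -0.03 -0.01] w 21.2
```

Request:
{"api": "send_rows", "payload": {
  "steps": [
    [[0, 0, 0.05, 0, 0]]
  ]
}}

```text
clock: 12.67
position: [536.8, -269.1, 193.0]
ee_rot: [0.756, -0.654, -0.024, 0.005]
contact_force: [-0.8, 2.0, -1.4]
gripper_width: 21.1
```

Request:
{"api": "send_rows", "payload": {
  "steps": [
    [[0, 0, 0.03, 0, 0]]
  ]
}}

```text
clock: 12.75
position: [536.8, -269.1, 192.8]
ee_rot: [0.756, -0.654, -0.024, 0.005]
contact_force: [-0.5, 1.1, -0.6]
gripper_width: 20.8
```

Request:
{"api": "send_rows", "payload": {
  "steps": [
    [[0, 0, 0.03, 0, 0]]
  ]
}}

```text
clock: 12.83
position: [536.8, -269.1, 192.5]
ee_rot: [0.756, -0.654, -0.024, 0.005]
contact_force: [-0.3, 0.1, -0.4]
gripper_width: 20.6
```

Request:
{"api": "send_rows", "payload": {
  "steps": [
    [[0, 0, 0.08, 0, 0], [0, 0, 0.1, 0, 0], [0, 0, 0.1, 0, 0], [0, 0, 0.1, 0, 0], [0, 0, 0.05, 0, 0], [0, 0, 0, 0, 0]]
  ]
}}

```text
clock: 13.33
position: [536.7, -269.1, 188.4]
ee_rot: [0.756, -0.654, -0.023, 0.005]
contact_force: [-0.7, 1.4, -0.2]
gripper_width: 21.1
```

Request:
{"api": "send_rows", "payload": {
  "steps": [
    [[0, 0, 0, 0, 0]]
  ]
}}

```text
clock: 13.42
position: [536.8, -269.1, 188.5]
ee_rot: [0.756, -0.654, -0.023, 0.005]
contact_force: [0.5, 1.9, 0.2]
gripper_width: 21.2
```

Request:
{"api": "send_rows", "payload": {
  "steps": [
    [[0, 0, 0, 0, 0]]
  ]
}}

```text
clock: 13.5
position: [536.7, -269.1, 188.5]
ee_rot: [0.756, -0.654, -0.023, 0.005]
contact_force: [-0.1, 1.0, 0.7]
gripper_width: 20.8
```

```bash
python3 q.py
```

```text
t 13.5 bar rel seat [  1.2  -0.4 -39.5] tool z in scale [-0.037  0.03  -0.999] bar axis [-0.008 -1.    -0.029] F [-0.13  1.    0.68] tq [ 0.28  0.07 -0.07] w 20.8
```

Load fully on the scale (Fz about 0). Release gradually.

Request:
{"api": "send_rows", "payload": {
  "steps": [
    [[0, 0, 0, 0, 0.24], [0, 0, 0, 0, 0.26], [0, 0, 0, 0, 0.28], [0, 0, 0, 0, 0.31], [0, 0, 0, 0, 0.35], [0, 0, 0, 0, 0.4], [0, 0, 0, 0, 0.46], [0, 0, 0, 0, 0.5], [0, 0, 0, 0, 0.55], [0, 0, 0, 0, 0.55]]
  ]
}}

```text
clock: 14.33
position: [537.7, -270.4, 189.2]
ee_rot: [0.756, -0.654, -0.022, 0.005]
contact_force: [-0.1, 0.5, 0.2]
gripper_width: 47.1
```

```bash
python3 q.py; python3 - <<'E'
from h import *
a,d=optics.get_image("side");np.savez("side5.npz",im=a,d=d)
cv2.imwrite("pics/c5.png",cv2.resize(a[50:170,250:390],(700,600),interpolation=2))
E
```

```text
t 14.33 bar rel seat [  1.9  -1.9 -38.8] tool z in scale [-0.035  0.027 -0.999] bar axis [-0.008 -1.    -0.027] F [-0.1   0.52  0.22] tq [-0.02 -0.01 -0.03] w 47.1
```

View pics/c5.png

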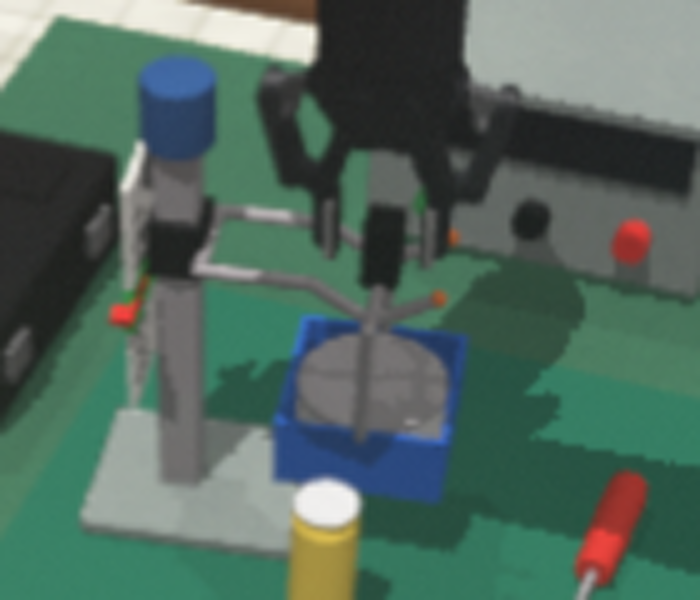

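The tote hangs free in the V with both fingers clear of the grip. The pointer has moved down from (120,258) to (123,315) in the crop. Retreat straight up.

Request:
{"api": "send_rows", "payload": {
  "steps": [
    [[0, 0, -0.3, 0, 0.55], [0, 0, -0.7, 0, 0.55], [0, 0, -1.0, 0, 0.55], [0, 0, -1.3, 0, 0.55], [0, 0, -1.5, 0, 0.55], [0, 0, -1.5, 0, 0.55], [0, 0, -1.5, 0, 0.55], [0, 0, -1.5, 0, 0.55], [0, 0, -1.5, 0, 0.55], [0, 0, -1.5, 0, 0.55]]
  ]
}}

```text
clock: 15.22
position: [541.7, -273.1, 322.1]
ee_rot: [0.756, -0.654, -0.022, 0.005]
contact_force: [-0.2, -1.1, -0.5]
gripper_width: 46.9
```

Request:
{"api": "send_rows", "payload": {
  "steps": [
    [[0, 1, -1.2, 0, 0.55], [0, 2, -0.5, 0, 0.55], [0, 2, 0, 0, 0.55], [0, 2, 0, 0, 0.55], [0, 2, 0, 0, 0.55], [0, 1, 0, 0, 0.55], [0, 0.5, 0, 0, 0.55], [0, 0, 0, 0, 0.55], [0, 0, 0, 0, 0.55], [0, 0, 0, 0, 0.55]]
  ]
}}

```text
clock: 16.05
position: [438.0, -290.6, 358.2]
ee_rot: [0.757, -0.653, -0.011, 0.002]
contact_force: [0.4, 0.1, -0.3]
gripper_width: 47.0
```

Request:
{"api": "send_rows", "payload": {
  "steps": [
    [[0, 0, 0, 0, 0.55], [0, 0, 0, 0, 0.55], [0, 0, 0, 0, 0.55], [0, 0, 0, 0, 0.55], [0, 0, 0, 0, 0.55], [0, 0, 0, 0, 0.55], [0, 0, 0, 0, 0.55], [0, 0, 0, 0, 0.55], [0, 0, 0, 0, 0.55], [0, 0, 0, 0, 0.55]]
  ]
}}

```text
clock: 16.88
position: [440.8, -290.1, 355.7]
ee_rot: [0.758, -0.652, -0.013, 0.002]
contact_force: [0.7, 0.3, 1.3]
gripper_width: 47.1
```

```bash
python3 q.py; python3 - <<'E'
from h import *
yaw=.153;C=np.array([[np.cos(yaw),np.sin(yaw),0],[-np.sin(yaw),np.cos(yaw),0],[0,0,1]])
def red(P,im,d):
    h=cv2.cvtColor(im,cv2.COLOR_BGR2HSV)
    m=(d>0)&((h[...,0]<8)|(h[...,0]>172))&(h[...,1]>150)&(abs(P[...,0]-125)<40)&(abs(P[...,1])<70)&(P[...,2]>-120);return np.median(P[m],0).round(1)
def blue(P,im,d):
    h=cv2.cvtColor(im,cv2.COLOR_BGR2HSV);m=(d>0)&(h[...,0]>100)&(h[...,0]<130)&(h[...,1]>120)&(abs(P[...,0])<75)&(abs(P[...,1])<75)&(P[...,2]<-60)&(P[...,2]>-180);return P[m]
f=np.load("side0.npz");P0=(cloud("side",f["d"])-[535,-268.5,215])@C.T;print("pointer0",red(P0,f["im"],f["d"]))
for k in range(3):
    im,d=optics.get_image("side");P=(cloud("side",d)-[535,-268.5,215])@C.T;print("pointer",red(P,im,d),"tote mean",blue(P,im,d).mean(0).round(2),"top rim z pct",np.percentile(blue(P,im,d)[:,2],97).round(1))
# bystanders moved?
i0=f["im"];di=cv2.absdiff(i0,im).max(2);print("bystander diffs",{k:int(np.median(di[v-6:v+7,u-6:u+7])) for k,(u,v) in dict(can=(314,165),bottle=(311,265),tape=(229,245),meter=(320,310),driver=(373,155),toteL=(245,318),orange=(357,243)).items()})
cv2.imwrite("pics/final.png",im)
E
```

```text
t 16.88 bar rel seat [-96.6  -6.8 127.7] tool z in scale [-0.02   0.016 -1.   ] bar axis [-0.004 -1.    -0.016] F [0.69 0.35 1.34] tq [-0.06  0.01 -0.05] w 47.1
pointer0 [139.2  46.7  -9.3]
pointer [138.   41.9 -47.9] tote mean [   0.53   26.15 -122.62] top rim z pct -106.4
pointer [137.4  44.6 -47.6] tote mean [   0.58   26.06 -122.57] top rim z pct -106.1
pointer [139.   41.1 -47.8] tote mean [   0.47   26.13 -122.45] top rim z pct -105.9
bystander diffs {'can': 2, 'bottle': 1, 'tape': 1, 'meter': 1, 'driver': 2, 'toteL': 1, 'orange': 1}
```

View pics/final.png

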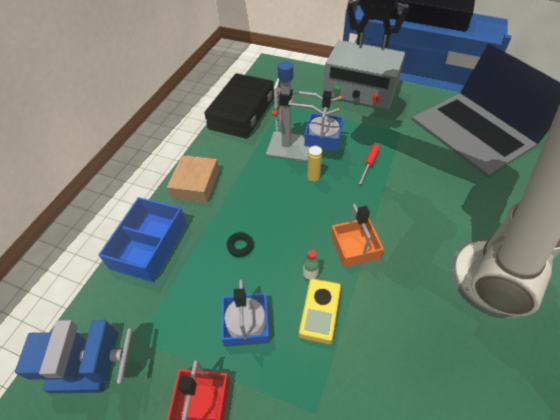

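The final view shows the heavy tote hanging at (323,130) and the other blue tote standing at (245,318). Nothing else has moved. The pointer is down 38 mm, inside the 28–58 mm band, and steady.

```bash
python3 -c "
from h import *
print(job.job_done())"
```

```text
the job is handed in; nothing more can be done
None
```

The heavier blue tote now hangs by its bail bar in both notches of the scale's hook, and the job is handed in. I lifted the blue tote nearer the scale, and the wrist read about 6.1 N, or 0.62 kg. That is well above the 2.6–3.2 N the light tote would give, so I never lifted the other one.

I lowered the tote at about 15 mm/s until the wrist load reached about 0, opened the fingers slowly and backed away, at about 17 s of the 72 s limit.

**Last checks:**
- **Pointer:** it went down about 38 mm, inside the green band (28–58 mm) and the range given for the heavy tote. Three consecutive images agreed to within 0.3 mm.
- **Hanging tote:** its position also held steady in those three images, to about 0.2 mm.
- **Other objects:** the lighter tote still stands upright on the bench. The bottle, can, tape roll, multimeter, screwdriver and orange look-alike show no change from the first picture.

**Less clean:**
- The tool's tilt drifted to about 3.5° while carrying, so the tote was up to about that far off level until it was hung.
- Sideways forces of 1–2 N showed up while the bar was settling into the notches.
- The forearm blocked the top camera near the hook, so the final fit was checked from the side camera only.

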